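# Gather the stir bars in the tote's blue corner and hold it there

### The arm

A 6-joint arm with a two-finger parallel gripper is mounted at the origin on a cart in front of the work surface, level with it; the furniture and walls round the work are solid. World frame = base frame: x ahead of the robot, y to its left, z up, the work surface at z = 0. Lengths are in mm, angles in rad, forces in N, time in s.
With the tool pointing down it reaches from about 350 to 850 mm from the base axis. Payload 8.1 kg.
Tool frame: the origin (TCP) lies on the mounting face of the last link; the fingertips stand 173 mm ahead of it and the grasp point (between the pads) lies 155 mm ahead of it; z points along the fingers, y is the direction in which the jaws open and shut (so a half turn about z gives the same grasp; the last joint's range is limited). The gripper opens to 85 mm and grips with 20 to 120 N. Pads are 22 mm wide; open, the fingers measure 114 mm over their backs; the gripper's body (76 mm by 85 mm) begins 54 mm behind the grasp point. The pads swing forward as they close: fully open they stand 13 mm farther back than shut.
Start: joints at [-1.379, 0.13, 1.488, -0, 1.523, -0.085], TCP at [163.988, -577.161, 404.692] pointing down, gripper open.
Joint ranges: [-2.96, 2.96], [-0.89, 2.26], [0.02, 2.5], [-1.34, 4.48], [0, 2.73], [-2.66, 2.66]. Speed limits (rad/s): [2.39, 2.39, 2.79, 3.14, 3.14, 3.14].

### API

Orientations are given as a rotation vector (axis times angle).
In Python, from station import * gives the robot as it stands.
- The arm moves only by the shell command python3 -m handwheel 'ROWS' [FORCE]. ROWS is JSON, a list of rows, each an object of numbers: "tx", "ty", "tz": the shift along the tool's x, y, z in cm; "wx", "wy", "wz": the turn, a rotation vector about the tool's x, y, z in rad; "jaw": the finger opening in cm, from 0 to 8.54. A call has 1 to 12 rows; each row is the pose to reach, as a shift and turn from the pose measured when the call began, along the tool's axes at that moment; what a row does not reach only later rows make up. A row lasts 1/12 s, in which the tool goes at most 41.7 mm and 7.16 degrees, less where a joint would pass 70% of its speed; a pose out of reach is approached as far as the arm can. A call with a gripper value outside its range is refused whole. The fingers move at their own pace and stop on an object; FORCE is the grip in N (left out, the last holds). Time passes only in rows, so rows that repeat a pose let the fingers close. It gives the time, the measured TCP pose, the force and the opening at its end, in the units of the state.
- get_state(): the state, without advancing time (a new reading comes with each control period).
- get_image(name): name is "scene" or "top" or "wrist"; returns a dict with "image" (480x640x3 uint8, red, green, blue), "K" (3x3 intrinsics, pixels), "k1" (the pictures are not rectified: a ray, as slopes to the right and down, at radius r is drawn at 1 + k1 r^2 times it, then the intrinsics apply), "eye" and "attitude" of the camera in the world. Camera axes: x right, y up, looking along -z (the intrinsics and any distortion apply to the point x, -y, -z); pixel columns grow to the right and rows downward; lengths in mm; the calibration is good to about 2 mm. A picture is of the moment at which its call begins. There is no depth.
- hand_in(): hands the job in, once; it reports no verdict.
The state is a dict: "clock": time; "joint_positions": joint angles; "joint_vel": joint speeds; "joint_torque": joint torques, N m; "ee_pos": TCP position; "tcp_rot": TCP orientation; "contact_force": force on the tool from outside, world axes, zero at the start; "wrist_torque": the same for the moment, N m; "finger_gap": finger opening in mm.
Only numpy, scipy, OpenCV 4.12 (cv2) and the standard library are available. Lean on these libraries where they do the work, as an engineer would, in place of code of your own. Each camera call takes 0.05 s, during which the arm holds its last target.

### The job

Pick the grey tote up by its white handle with a light grip, since the handle is thin plastic (never squeeze it with more than about 60 N), lift it a good 15 cm clear of the worktop, and tip it about 25 degrees towards its blue corner so that all four white stir bars slide down onto the blue patch there, ready to be counted. Spill none, leave the things round it where they are, and finish while still holding the tote up, steady and tilted: do not put it down or let go.

Things in the scene. Friction and masses are not known exactly. Their poses are not given: they have to be found in the camera images.
- tote: Open grey plastic tote, 188 (its x) x 140 (its y) x 45 mm high, walls and floor 4 mm, 0.2 to 0.35 kg, level on the worktop at any yaw. Origin: centre of its underside; z up. The corner at its +x +y is blue (65 x 65 mm floor patch, the walls beside it, the rim). A white bail handle stands over the middle.
- tote_grip (a point): Middle of the white handle bar, 105 mm above the tote's underside; axes as the tote's. The bar runs along the tote's y, 152 mm long, 14 mm thick along x, 18 mm tall (96 to 114 mm above the underside), on a post at each end outside the long walls, free below. Pinch it here across the 14 mm (closing along the tote's x); 30 N holds it.
- blue_corner (a point): The blue inner corner of the tote, at floor level (4 mm above the underside), 90 mm along the tote's +x and 66 mm along its +y from the middle. Axes as the tote's.
- microscope: The microscope that stands fixed on the worktop to the right of the tote, about 0.4 m tall; origin at the centre of its base. Keep the tote off it.
- beaker: Clear beaker, 62 mm across, 72 mm high, on the worktop right of the microscope; origin at the centre of its underside. A bystander.
- stain_bottle: Dark violet bottle with black cap, 44 mm across, 94 mm high; origin at the centre of its underside. A bystander.
- petri_dish: Petri dish, 62 mm across, 15 mm high, to the left of the tote; origin at the centre of its underside. A bystander.
- stir_bar_1: White stir bar 1 of 4 (all alike; origin at its centre, x along it): a smooth rod with round ends, 18 mm long, 10 mm in diameter, 10 g, loose on the tote's floor. It is slippery: on the tote's smooth floor and walls it slides at slopes over about 8 degrees, and rolls more easily still.
- stir_bar_2: White stir bar 2 of 4 (all alike; origin at its centre, x along it): a smooth rod with round ends, 18 mm long, 10 mm in diameter, 10 g, loose on the tote's floor. It is slippery: on the tote's smooth floor and walls it slides at slopes over about 8 degrees, and rolls more easily still.
- stir_bar_3: White stir bar 3 of 4 (all alike; origin at its centre, x along it): a smooth rod with round ends, 18 mm long, 10 mm in diameter, 10 g, loose on the tote's floor. It is slippery: on the tote's smooth floor and walls it slides at slopes over about 8 degrees, and rolls more easily still.
- stir_bar_4: White stir bar 4 of 4 (all alike; origin at its centre, x along it): a smooth rod with round ends, 18 mm long, 10 mm in diameter, 10 g, loose on the tote's floor. It is slippery: on the tote's smooth floor and walls it slides at slopes over about 8 degrees, and rolls more easily still.

How it is judged (in metres and radians):
At the end, for the whole second after the job is handed in: The fingers hold the tote steady (under 0.05 m/s), the centre of its underside over 0.10 m above the worktop, tilted 0.25 to 0.8 rad from level; the centres of all four stir bars are in the tote, within 65 mm of both blue walls, at rest (under 0.04 m/s) (height (world z) of tote above 0.1 m and contact force between the fingers and tote above 2 N and angle between tote's own z axis and vertical between 0.25 and 0.8 rad and linear speed of tote below 0.05 m/s and x of each of stir_bar_1, stir_bar_2, stir_bar_3, stir_bar_4 in the frame of blue_corner above -0.065 m and y of each of stir_bar_1, stir_bar_2, stir_bar_3, stir_bar_4 in the frame of blue_corner above -0.065 m and distance between each of stir_bar_1, stir_bar_2, stir_bar_3, stir_bar_4 and tote below 0.14 m and linear speed of each of stir_bar_1, stir_bar_2, stir_bar_3, stir_bar_4 below 0.04 m/s); the arm keeps its last pose, push and grip.
It fails at once if the handle is squeezed with more than 60 N (each finger; 120 N summed over the two) (contact force between the fingers and tote above 120 N).
It fails at once if a stir bar is spilled out of the tote (distance between any of stir_bar_1, stir_bar_2, stir_bar_3, stir_bar_4 and tote above 0.14 m).
It fails at once if a bystander (beaker, bottle, petri dish) is moved by more than 20 mm (distance of any of beaker, stain_bottle, petri_dish from where it was at the start of the episode above 0.02 m).
It fails at once if the tote is knocked against the microscope (contact force between tote and microscope above 1 N).
It also fails if it takes over 40 s, if anything falls off the work surface, if the arm or the gripper's body presses on something with over 40 N, if the wrist force passes 120 N, or if a joint passes its speed limit or range.

## Working session

There is one attempt and no reset: what is moved stays moved. The work goes in short steps, Python scripts to look and compute and a shell command to move; the robot and the scene stay as the last step left them, time stands still between calls to the robot, and variables do not carry over. Pictures are saved under pics/ and viewed, and the job is handed in when it is done.

```bash
ls; mkdir -p pics; python3 - <<'E'
from station import *
import cv2
s=get_state();print({k:(v if not hasattr(v,'round') else v) for k,v in s.items()})
for n in ("scene","top","wrist"):
    d=get_image(n);cv2.imwrite(f"pics/{n}0.png",d["image"][:,:,::-1]);print(n,d["K"],d["k1"],d["eye"],d["attitude"])
E
```

```text
pics
{'clock': 0.0, 'joint_positions': array([-1.37939345e+00,  1.31124984e-01,  1.48925817e+00,  3.29176452e-05,
        1.52301598e+00, -8.53546734e-02]), 'joint_vel': array([ 0.0007234 ,  0.00054292, -0.00071847,  0.00121876,  0.00102077,
        0.00010663]), 'joint_torque': array([-3.35264040e-04, -5.69392848e+01, -5.00558782e+01, -3.03600773e-04,
        1.47340778e-02, -2.10132106e-05]), 'ee_pos': array([ 163.95268165, -576.92626108,  403.67735981]), 'tcp_rot': array([-3.10977386e+00, -4.33092085e-01,  9.87611732e-05]), 'contact_force': array([ 0.5861665 , -0.35535701,  0.83110896]), 'wrist_torque': array([ 0.01369951, -0.03293073,  0.045295  ]), 'finger_gap': 85.23203701370683}
scene [[557.68181469   0.         309.62675718]
 [  0.         557.68181469 235.53887381]
 [  0.           0.           1.        ]] -0.02068964656343567 [-165.19151081  952.42509496  920.62297074] [ 0.37703643 -1.05762853 -2.22149595]
top [[576.50748557   0.         318.45681875]
 [  0.         576.50748557 227.84524088]
 [  0.           0.           1.        ]] 0.009437235355954983 [ 415.89214589  209.17673855 1389.10929745] [ 0.05187547 -0.07335963 -1.55814296]
wrist [[387.4080533    0.         322.52716102]
 [  0.         387.4080533  237.61860833]
 [  0.           0.           1.        ]] 8.02591003656588e-05 [ 228.640949   -557.85155092  371.51946678] [-0.23009617  0.17604807 -1.28579679]
```

View pics/scene0.png

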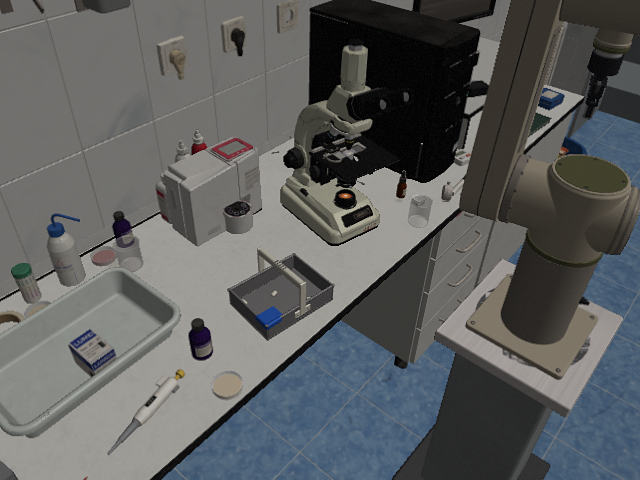

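View pics/top0.png

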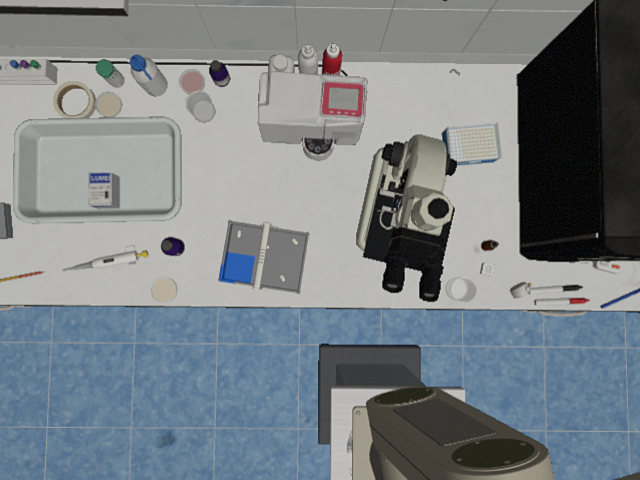

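View pics/wrist0.png

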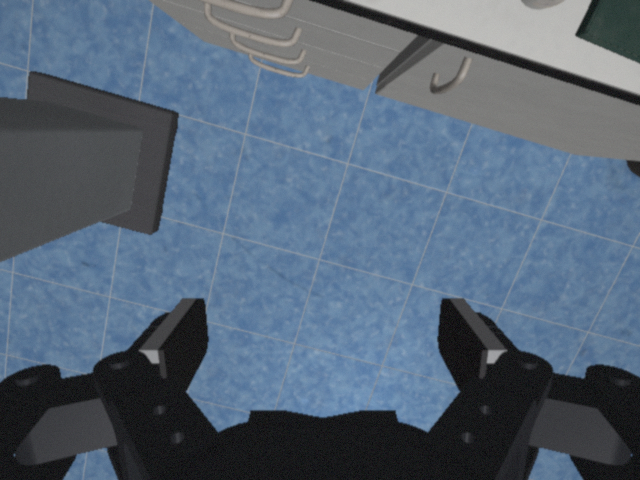

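The top picture shows the tote around (264,257) with its blue corner at lower left (238,268). The handle bar runs from (266,223) to (257,288), the bottle is at (172,246), the petri dish at (163,289) and the microscope base at about (400,220). I'll enlarge the tote.

```bash
python3 - <<'E'
import cv2
a=cv2.imread("pics/top0.png")[205:305,205:325]
cv2.imwrite("pics/top0c.png",cv2.resize(a,None,fx=6,fy=6,interpolation=cv2.INTER_CUBIC))
a=cv2.imread("pics/scene0.png")[235:345,220:345]
cv2.imwrite("pics/scene0c.png",cv2.resize(a,None,fx=5,fy=5,interpolation=cv2.INTER_CUBIC))
E
```

```text
(no output)
```

View pics/top0c.png

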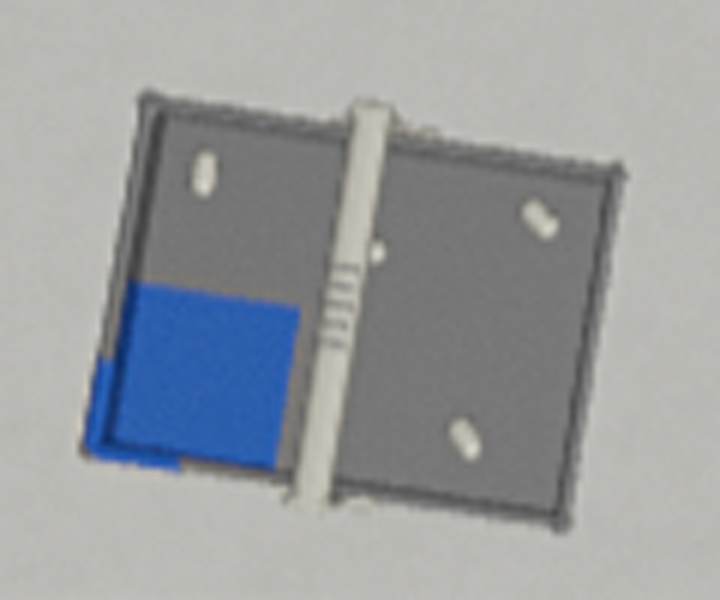

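View pics/scene0c.png

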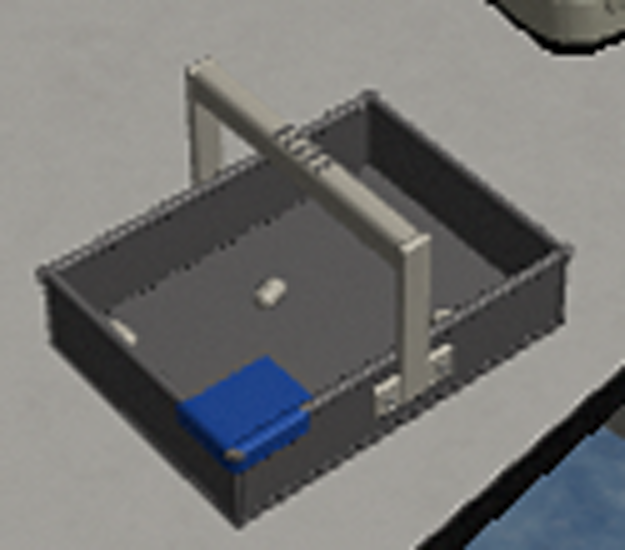

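```bash
cat > h.py <<'E'
import numpy as np, cv2
from scipy.spatial.transform import Rotation as R
from scipy.optimize import least_squares
CAL={'top':dict(K=np.array([[576.50748557,0,318.45681875],[0,576.50748557,227.84524088],[0,0,1]]),k1=0.009437235355954983,eye=[415.89214589,209.17673855,1389.10929745],attitude=[0.05187547,-0.07335963,-1.55814296]),
'scene':dict(K=np.array([[557.68181469,0,309.62675718],[0,557.68181469,235.53887381],[0,0,1]]),k1=-0.02068964656343567,eye=[-165.19151081,952.42509496,920.62297074],attitude=[0.37703643,-1.05762853,-2.22149595])}
F=np.diag([1.,-1,-1])
def proj(d,P):
    P=np.atleast_2d(np.asarray(P,float)); M=F@R.from_rotvec(d['attitude']).as_matrix().T
    p,_=cv2.projectPoints(P,cv2.Rodrigues(M)[0],-M@np.asarray(d['eye'],float),d['K'],np.array([d['k1'],0,0,0.]))
    return p[:,0]
def back(d,uv,z):
    u=cv2.undistortPoints(np.array(uv,float).reshape(-1,1,2),d['K'],np.array([d['k1'],0,0,0.]))[:,0]
    M=R.from_rotvec(d['attitude']).as_matrix()
    r=(M@F@np.c_[u,np.ones(len(u))].T).T; e=np.asarray(d['eye'],float)
    return e+r*((z-e[2])/r[:,2])[:,None]
E
python3 - <<'E'
from h import *
tc=np.array([[148,98],[620,168],[565,525],[85,455],[372,108],[308,503]])/6+205
L=np.array([[94,-70,45],[-94,-70,45],[-94,70,45],[94,70,45],[0,-76,114],[0,76,114]])
sc=np.array([[42,272],[235,458],[568,250],[370,97]])/5+[220,235]
Ls=np.array([[94,-70,45],[94,70,45],[-94,70,45],[-94,-70,45]])
def T(p,l): c,s=np.cos(p[2]),np.sin(p[2]); return l@np.array([[c,s,0],[-s,c,0],[0,0,1]])+[p[0],p[1],0]
for use in ('ts','t','s'):
    f=lambda p:np.r_[(proj(CAL['top'],T(p,L))-tc).ravel()*('t' in use),(proj(CAL['scene'],T(p,Ls))-sc).ravel()*('s' in use)]
    r=least_squares(f,[300,150,1.5]);print(use,r.x,np.abs(r.fun).max(),r.fun.round(1))
t=CAL['top']
print('bottle,petri',back(t,[[172,246],[163,289]],[94,15]) )
print('micro',back(t,[[370,262],[358,215],[385,292]],[0,0,200]),'edge',back(t,[[264,306]],[0]))
print('printer',back(t,[[260,140],[318,155]],[100,50]))
E
```

```text
ts [453.99525291 317.68706928   1.43143656] 1.502216093484634 [-0.9 -0.1 -0.   0.4  0.   0.5 -0.3 -0.  -0.3 -0.8 -0.5  1.5 -0.  -0.5
  0.1 -0.9  0.2 -0.5 -0.1 -1.5]
t [454.57421239 316.96384481   1.43193362] 1.2222879055273097 [-0.6 -0.3  0.3  0.1  0.3  0.2  0.1 -0.3  0.  -1.1 -0.1  1.2  0.  -0.
  0.  -0.   0.  -0.  -0.  -0. ]
s [452.27166728 319.60683016   1.43035181] 0.7789960279460502 [-0.   0.  -0.   0.  -0.   0.  -0.   0.  -0.  -0.  -0.   0.  -0.2  0.2
 -0.1  0.   0.3  0.4 -0.1 -0.8]
bottle,petri [[474.84477653 519.44004266  94.        ]
 [376.66207625 556.29334592  15.        ]]
micro [[446.17271623  65.67299503   0.        ]
 [559.5900973   95.24947407   0.        ]
 [380.64935033  55.25089955 200.        ]] edge [[338.38046398 318.70044191   0.        ]]
printer [[717.3110302  326.8409804  100.        ]
 [695.16098541 194.41454322  50.        ]]
```

Both cameras agree: the tote is at about (454,318) with yaw 1.431 rad. I'll go up and over, near the base side, to stay clear of the microscope (0.4 m tall, around y=0 to 95).

```bash
cat > rel.py <<'E'
# usage: rel.py x y z yawOfToolY  -> shift/turn in tool frame for a downward tool
import sys
from h import *
from station import *
def down(a): # tool y azimuth a, z down
    y=np.array([np.cos(a),np.sin(a),0]); z=np.array([0,0,-1.]); return np.c_[np.cross(y,z),y,z]
def rel(p,Rt):
    s=get_state(); R0=R.from_rotvec(s['tcp_rot'])
    print('t cm',(R0.inv().apply(np.array(p)-s['ee_pos'])/10).round(2),'w',(R0.inv()*R.from_matrix(Rt)).as_rotvec().round(4),'q',s['joint_positions'].round(2),'clock',s['clock'])
if __name__=='__main__':
    a=list(map(float,sys.argv[1:])); rel(a[:3],down(a[3]))
E
python3 rel.py 280 -330 640 -0.3; python3 rel.py 330 0 650 0.5
```

```text
t cm [ 17.92 -20.62 -23.58] w [-1.30e-03 -8.00e-04 -9.94e-01] q [-1.38  0.13  1.49 -0.    1.52 -0.09] clock 0.15
t cm [ 31.74 -51.   -24.53] w [-1.000e-03 -1.400e-03 -1.794e+00] q [-1.38  0.13  1.49 -0.    1.52 -0.09] clock 0.15
```

```bash
python3 -m handwheel '[{"tx":18,"ty":-20.6,"tz":-23.6,"wz":-1.0,"jaw":8.5},{"tx":18,"ty":-20.6,"tz":-23.6,"wz":-1.0,"jaw":8.5},{"tx":18,"ty":-20.6,"tz":-23.6,"wz":-1.0,"jaw":8.5},{"tx":18,"ty":-20.6,"tz":-23.6,"wz":-1.0,"jaw":8.5},{"tx":18,"ty":-20.6,"tz":-23.6,"wz":-1.0,"jaw":8.5},{"tx":18,"ty":-20.6,"tz":-23.6,"wz":-1.0,"jaw":8.5},{"tx":18,"ty":-20.6,"tz":-23.6,"wz":-1.0,"jaw":8.5},{"tx":18,"ty":-20.6,"tz":-23.6,"wz":-1.0,"jaw":8.5},{"tx":18,"ty":-20.6,"tz":-23.6,"wz":-1.0,"jaw":8.5},{"tx":18,"ty":-20.6,"tz":-23.6,"wz":-1.0,"jaw":8.5},{"tx":18,"ty":-20.6,"tz":-23.6,"wz":-1.0,"jaw":8.5}]' 30; python3 rel.py 330 20 650 0.5;python3 rel.py 400 270 600 1.431
```

```text
t cm [ 32.29 -52.92 -24.53] w [-1.000e-03 -1.400e-03 -1.794e+00] q [-1.38  0.13  1.49 -0.    1.52 -0.09] clock 0.15
t cm [ 45.86 -75.05 -19.5 ] w [-3.000e-04 -2.000e-03 -2.725e+00] q [-1.38  0.13  1.49 -0.    1.52 -0.09] clock 0.15validation failed for argument at $[0]...
```

```bash
python3 -m handwheel '[{"tx":18,"ty":-20.6,"tz":-23.6,"wx":0,"wy":0,"wz":-1.0,"jaw":8.5},{"tx":18,"ty":-20.6,"tz":-23.6,"wx":0,"wy":0,"wz":-1.0,"jaw":8.5},{"tx":18,"ty":-20.6,"tz":-23.6,"wx":0,"wy":0,"wz":-1.0,"jaw":8.5},{"tx":18,"ty":-20.6,"tz":-23.6,"wx":0,"wy":0,"wz":-1.0,"jaw":8.5},{"tx":18,"ty":-20.6,"tz":-23.6,"wx":0,"wy":0,"wz":-1.0,"jaw":8.5},{"tx":18,"ty":-20.6,"tz":-23.6,"wx":0,"wy":0,"wz":-1.0,"jaw":8.5},{"tx":18,"ty":-20.6,"tz":-23.6,"wx":0,"wy":0,"wz":-1.0,"jaw":8.5},{"tx":18,"ty":-20.6,"tz":-23.6,"wx":0,"wy":0,"wz":-1.0,"jaw":8.5},{"tx":18,"ty":-20.6,"tz":-23.6,"wx":0,"wy":0,"wz":-1.0,"jaw":8.5},{"tx":18,"ty":-20.6,"tz":-23.6,"wx":0,"wy":0,"wz":-1.0,"jaw":8.5}]' 30; python3 rel.py 330 20 650 0.5;python3 rel.py 400 270 600 1.431
```

```text
clock: 0.98
ee_pos: [281.7, -326.5, 645.8]
tcp_rot: [2.513, 1.873, 0.002]
contact_force: [-0.0, -0.6, 2.2]
finger_gap: 84.7
t cm [34.58 -5.27 -0.56] w [ 0.0048  0.0055 -0.7899] q [-0.98 -0.29  1.45  0.    1.98 -0.69] clock 0.9833
t cm [60.56 -5.74  4.36] w [ 0.002   0.0078 -1.7209] q [-0.98 -0.29  1.45  0.    1.98 -0.69] clock 0.9833
```

```bash
python3 -m handwheel '[{"tx":34.6,"ty":-5.3,"tz":-0.6,"wx":0,"wy":0,"wz":-0.8,"jaw":8.5},{"tx":34.6,"ty":-5.3,"tz":-0.6,"wx":0,"wy":0,"wz":-0.8,"jaw":8.5},{"tx":34.6,"ty":-5.3,"tz":-0.6,"wx":0,"wy":0,"wz":-0.8,"jaw":8.5},{"tx":34.6,"ty":-5.3,"tz":-0.6,"wx":0,"wy":0,"wz":-0.8,"jaw":8.5},{"tx":34.6,"ty":-5.3,"tz":-0.6,"wx":0,"wy":0,"wz":-0.8,"jaw":8.5},{"tx":34.6,"ty":-5.3,"tz":-0.6,"wx":0,"wy":0,"wz":-0.8,"jaw":8.5},{"tx":34.6,"ty":-5.3,"tz":-0.6,"wx":0,"wy":0,"wz":-0.8,"jaw":8.5},{"tx":34.6,"ty":-5.3,"tz":-0.6,"wx":0,"wy":0,"wz":-0.8,"jaw":8.5},{"tx":34.6,"ty":-5.3,"tz":-0.6,"wx":0,"wy":0,"wz":-0.8,"jaw":8.5}]'; python3 rel.py 445 318 480 1.431
```

```text
clock: 1.73
ee_pos: [329.5, 23.4, 650.0]
tcp_rot: [1.582, 2.706, -0.001]
contact_force: [0.0, -0.0, 0.3]
finger_gap: 85.1
t cm [20.11 24.47 16.95] w [-2.000e-04  6.900e-03 -9.184e-01] q [-0.08 -0.54  1.62 -0.    2.06 -0.6 ] clock 1.7333
```

```bash
python3 -m handwheel '[{"tx":20.1,"ty":24.5,"tz":0,"wx":0,"wy":0,"wz":-0.92,"jaw":8.5},{"tx":20.1,"ty":24.5,"tz":0,"wx":0,"wy":0,"wz":-0.92,"jaw":8.5},{"tx":20.1,"ty":24.5,"tz":0,"wx":0,"wy":0,"wz":-0.92,"jaw":8.5},{"tx":20.1,"ty":24.5,"tz":0,"wx":0,"wy":0,"wz":-0.92,"jaw":8.5},{"tx":20.1,"ty":24.5,"tz":0,"wx":0,"wy":0,"wz":-0.92,"jaw":8.5},{"tx":20.1,"ty":24.5,"tz":0,"wx":0,"wy":0,"wz":-0.92,"jaw":8.5},{"tx":20.1,"ty":24.5,"tz":17,"wx":0,"wy":0,"wz":-0.92,"jaw":8.5},{"tx":20.1,"ty":24.5,"tz":17,"wx":0,"wy":0,"wz":-0.92,"jaw":8.5},{"tx":20.1,"ty":24.5,"tz":17,"wx":0,"wy":0,"wz":-0.92,"jaw":8.5},{"tx":20.1,"ty":24.5,"tz":17,"wx":0,"wy":0,"wz":-0.92,"jaw":8.5},{"tx":20.1,"ty":24.5,"tz":17,"wx":0,"wy":0,"wz":-0.92,"jaw":8.5},{"tx":20.1,"ty":24.5,"tz":17,"wx":0,"wy":0,"wz":-0.92,"jaw":8.5}]'; python3 rel.py 454 318 320 1.431
python3 - <<'E'
from station import *
import cv2
d=get_image("wrist");cv2.imwrite("pics/w1.png",d["image"][:,:,::-1]);print(d["eye"],d["attitude"])
E
```

```text
clock: 2.73
ee_pos: [444.9, 318.3, 471.8]
tcp_rot: [-0.216, -3.13, 0.016]
contact_force: [-0.7, -0.8, -0.0]
finger_gap: 85.1
t cm [-0.95  0.25 15.18] w [-0.0102 -0.0033  0.0021] q [ 0.53 -0.03  1.53 -0.01  1.65 -0.9 ] clock 2.7333
[377.38626051 327.85490846 439.85325017] [-0.22741845 -0.18361209  1.42492669]
```

View pics/w1.png

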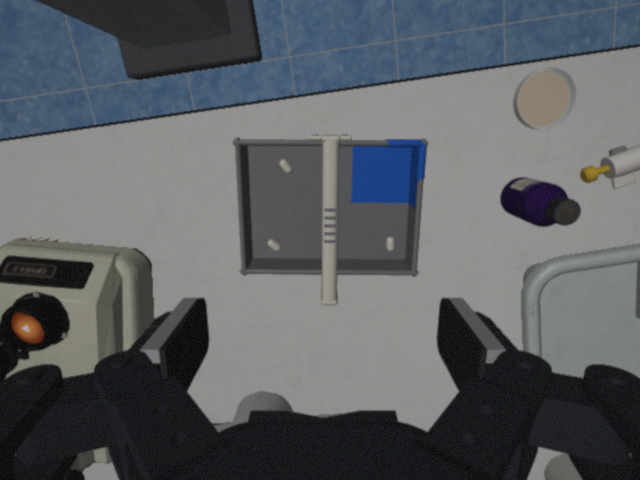

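The wrist picture shows the bar vertical between the pads, with its grip marks at (329,225). The blue corner is upper right at (390,170), as expected. I'll check the bar position in this view.

```bash
python3 - <<'E'
from h import *
d=dict(K=np.array([[387.4080533,0,322.52716102],[0,387.4080533,237.61860833],[0,0,1]]),k1=8.0259e-5,eye=[377.38626051,327.85490846,439.85325017],attitude=[-0.22741845,-0.18361209,1.42492669])
p=back(d,[[329.5,138],[328.5,300],[329,225]],114);print(p, (p[0]+p[1])/2, p[1]-p[0])
q=back(d,[[236,141],[425,141],[416,273],[244,272]],45);print(q,q.mean(0),np.linalg.norm(q[1]-q[0]))
E
```

```text
[[382.92244805 329.52401447 114.        ]
 [524.70219531 309.60152638 114.        ]
 [455.05836259 319.42002384 114.        ]] [453.81232168 319.56277043 114.        ] [141.77974725 -19.9224881    0.        ]
[[374.21608337 237.69001294  45.        ]
 [399.88223001 422.820937    45.        ]
 [537.09132344 403.73057677  45.        ]
 [511.00948111 219.22570701  45.        ]] [455.54977948 320.86680843  45.        ] 186.90160546504242
```

Three estimates agree within 2 mm: (454.5, 319), yaw 1.431. Descending.

```bash
python3 rel.py 454.5 319 260 1.431; python3 -m handwheel '[{"tx":-0.95,"ty":0.37,"tz":4,"wx":-0.010,"wy":-0.003,"wz":0.002,"jaw":8.5},{"tx":-0.95,"ty":0.37,"tz":8,"wx":-0.010,"wy":-0.003,"wz":0.002,"jaw":8.5},{"tx":-0.95,"ty":0.37,"tz":12,"wx":-0.010,"wy":-0.003,"wz":0.002,"jaw":8.5},{"tx":-0.95,"ty":0.37,"tz":15,"wx":-0.010,"wy":-0.003,"wz":0.002,"jaw":8.5},{"tx":-0.95,"ty":0.37,"tz":17,"wx":-0.010,"wy":-0.003,"wz":0.002,"jaw":8.5},{"tx":-0.95,"ty":0.37,"tz":19,"wx":-0.010,"wy":-0.003,"wz":0.002,"jaw":8.5},{"tx":-0.95,"ty":0.37,"tz":20.2,"wx":-0.010,"wy":-0.003,"wz":0.002,"jaw":8.5},{"tx":-0.95,"ty":0.37,"tz":21.1,"wx":-0.010,"wy":-0.003,"wz":0.002,"jaw":8.5},{"tx":-0.95,"ty":0.37,"tz":21.1,"wx":-0.010,"wy":-0.003,"wz":0.002,"jaw":8.5},{"tx":-0.95,"ty":0.37,"tz":21.1,"wx":-0.010,"wy":-0.003,"wz":0.002,"jaw":8.5}]'; python3 rel.py 454.5 319 260 1.431
python3 - <<'E'
from station import *
import cv2
d=get_image("wrist");cv2.imwrite("pics/w2.png",d["image"][:,:,::-1])
E
```

```text
t cm [-0.9   0.4  21.57] w [-0.0076  0.0004  0.0018] q [ 0.53 -0.03  1.53 -0.01  1.65 -0.9 ] clock 2.7833
clock: 3.62
ee_pos: [455.6, 318.7, 266.1]
tcp_rot: [0.22, 3.129, 0.005]
contact_force: [1.1, 0.7, 0.4]
finger_gap: 85.0
t cm [0.11 0.01 0.61] w [ 0.0032  0.0046 -0.0004] q [ 0.52  0.12  1.76 -0.    1.26 -0.91] clock 3.6167
```

View pics/w2.png

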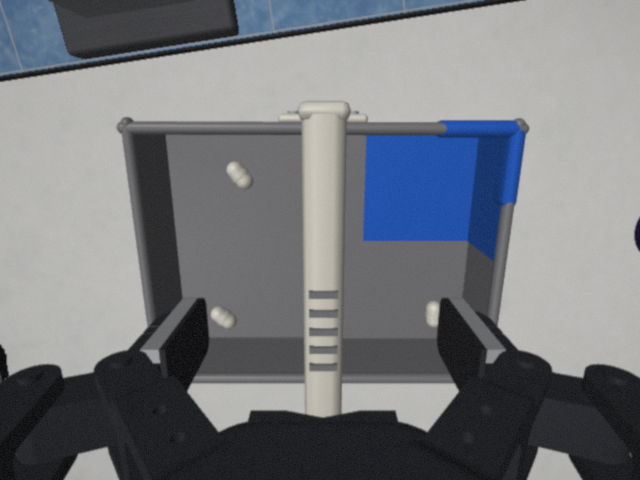

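The bar is centred between the pads (column 322) with the grip marks at rows 290–370. I'll go down 6 mm, then close slowly at 30 N.

```bash
python3 -m handwheel '[{"tx":0.1,"ty":0,"tz":0.6,"wx":0.003,"wy":0.005,"wz":0,"jaw":7.5},{"tx":0.1,"ty":0,"tz":0.6,"wx":0.003,"wy":0.005,"wz":0,"jaw":6},{"tx":0.1,"ty":0,"tz":0.6,"wx":0.003,"wy":0.005,"wz":0,"jaw":4.5},{"tx":0.1,"ty":0,"tz":0.6,"wx":0.003,"wy":0.005,"wz":0,"jaw":3.2},{"tx":0.1,"ty":0,"tz":0.6,"wx":0.003,"wy":0.005,"wz":0,"jaw":2.5},{"tx":0.1,"ty":0,"tz":0.6,"wx":0.003,"wy":0.005,"wz":0,"jaw":2.0},{"tx":0.1,"ty":0,"tz":0.6,"wx":0.003,"wy":0.005,"wz":0,"jaw":1.6},{"tx":0.1,"ty":0,"tz":0.6,"wx":0.003,"wy":0.005,"wz":0,"jaw":1.4},{"tx":0.1,"ty":0,"tz":0.6,"wx":0.003,"wy":0.005,"wz":0,"jaw":1.2},{"tx":0.1,"ty":0,"tz":0.6,"wx":0.003,"wy":0.005,"wz":0,"jaw":0.8},{"tx":0.1,"ty":0,"tz":0.6,"wx":0.003,"wy":0.005,"wz":0,"jaw":0.4},{"tx":0.1,"ty":0,"tz":0.6,"wx":0.003,"wy":0.005,"wz":0,"jaw":0}]' 30; python3 -m handwheel '[{"tx":0,"ty":0,"tz":0,"wx":0,"wy":0,"wz":0,"jaw":0},{"tx":0,"ty":0,"tz":0,"wx":0,"wy":0,"wz":0,"jaw":0},{"tx":0,"ty":0,"tz":-0.3,"wx":0,"wy":0,"wz":0,"jaw":0},{"tx":0,"ty":0,"tz":-0.6,"wx":0,"wy":0,"wz":0,"jaw":0},{"tx":0,"ty":0,"tz":-1,"wx":0,"wy":0,"wz":0,"jaw":0},{"tx":0,"ty":0,"tz":-1.5,"wx":0,"wy":0,"wz":0,"jaw":0},{"tx":0,"ty":0,"tz":-1.5,"wx":0,"wy":0,"wz":0,"jaw":0},{"tx":0,"ty":0,"tz":-1.5,"wx":0,"wy":0,"wz":0,"jaw":0}]' 30
python3 - <<'E'
from station import *
import cv2
d=get_image("wrist");cv2.imwrite("pics/w3.png",d["image"][:,:,::-1]);s=get_state();print(s['contact_force'],s['wrist_torque'])
E
```

```text
clock: 4.67
ee_pos: [454.8, 319.1, 260.7]
tcp_rot: [0.22, 3.133, 0.002]
contact_force: [-0.8, 0.1, 1.5]
finger_gap: 13.4
clock: 5.33
ee_pos: [455.0, 319.2, 276.3]
tcp_rot: [0.22, 3.132, 0.003]
contact_force: [-1.1, 0.7, -2.5]
finger_gap: 13.3
[ 0.58746673 -0.07394209 -3.18168725] [-0.0191385   0.00446638 -0.04899128]
```

View pics/w3.png

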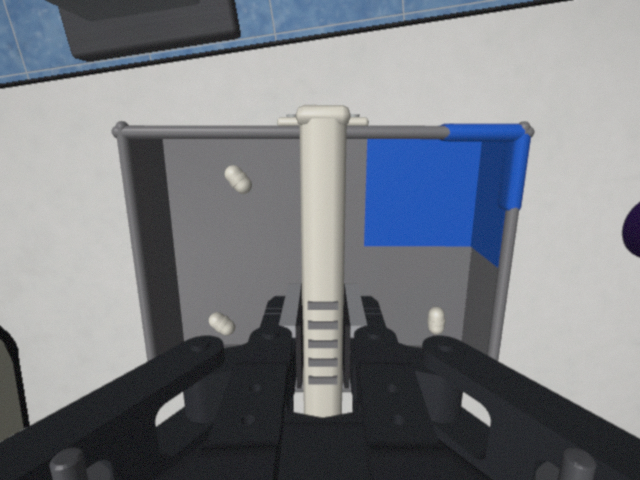

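The tote is held with a 13.3 mm gap and about 3.2 N of weight, and the bars haven't moved. Lifting smoothly.

```bash
python3 -m handwheel '[{"tx":0,"ty":0,"tz":-0.5,"wx":0,"wy":0,"wz":0,"jaw":0},{"tx":0,"ty":0,"tz":-1.5,"wx":0,"wy":0,"wz":0,"jaw":0},{"tx":0,"ty":0,"tz":-3,"wx":0,"wy":0,"wz":0,"jaw":0},{"tx":0,"ty":0,"tz":-5,"wx":0,"wy":0,"wz":0,"jaw":0},{"tx":0,"ty":0,"tz":-7.3,"wx":0,"wy":0,"wz":0,"jaw":0},{"tx":0,"ty":0,"tz":-9.8,"wx":0,"wy":0,"wz":0,"jaw":0},{"tx":0,"ty":0,"tz":-12.3,"wx":0,"wy":0,"wz":0,"jaw":0},{"tx":0,"ty":0,"tz":-14.8,"wx":0,"wy":0,"wz":0,"jaw":0},{"tx":0,"ty":0,"tz":-17,"wx":0,"wy":0,"wz":0,"jaw":0},{"tx":0,"ty":0,"tz":-19,"wx":0,"wy":0,"wz":0,"jaw":0},{"tx":0,"ty":0,"tz":-20.3,"wx":0,"wy":0,"wz":0,"jaw":0},{"tx":0,"ty":0,"tz":-21,"wx":0,"wy":0,"wz":0,"jaw":0}]'
python3 -m handwheel '[{"tx":0,"ty":0,"tz":0,"wx":0,"wy":0,"wz":0,"jaw":0},{"tx":0,"ty":0,"tz":0,"wx":0,"wy":0,"wz":0,"jaw":0}]'
python3 - <<'E'
from h import *
g=np.array([0,0,15.5])
for a in np.linspace(0,0.4363,11):
    w=np.array([1,-1,0])/2**.5*a; print(w.round(3),(g-R.from_rotvec(w).apply(g)).round(2))
E
```

```text
clock: 6.38
ee_pos: [454.7, 318.9, 489.1]
tcp_rot: [0.22, 3.13, 0.005]
contact_force: [0.1, -0.1, -2.9]
finger_gap: 13.3
clock: 6.55
ee_pos: [454.7, 318.9, 489.2]
tcp_rot: [0.219, 3.129, 0.006]
contact_force: [1.0, 0.0, -3.4]
finger_gap: 13.6
[ 0. -0.  0.] [0. 0. 0.]
[ 0.031 -0.031  0.   ] [0.48 0.48 0.01]
[ 0.062 -0.062  0.   ] [0.96 0.96 0.06]
[ 0.093 -0.093  0.   ] [1.43 1.43 0.13]
[ 0.123 -0.123  0.   ] [1.9  1.9  0.24]
[ 0.154 -0.154  0.   ] [2.37 2.37 0.37]
[ 0.185 -0.185  0.   ] [2.84 2.84 0.53]
[ 0.216 -0.216  0.   ] [3.3  3.3  0.72]
[ 0.247 -0.247  0.   ] [3.75 3.75 0.93]
[ 0.278 -0.278  0.   ] [4.19 4.19 1.18]
[ 0.309 -0.309  0.   ] [4.63 4.63 1.45]
```

```bash
python3 -m handwheel '[{"tx":0.24,"ty":0.24,"tz":0,"wx":0.016,"wy":-0.016,"wz":0,"jaw":0},{"tx":0.48,"ty":0.48,"tz":0.01,"wx":0.031,"wy":-0.031,"wz":0,"jaw":0},{"tx":0.72,"ty":0.72,"tz":0.03,"wx":0.046,"wy":-0.046,"wz":0,"jaw":0},{"tx":0.96,"ty":0.96,"tz":0.06,"wx":0.062,"wy":-0.062,"wz":0,"jaw":0},{"tx":1.2,"ty":1.2,"tz":0.09,"wx":0.077,"wy":-0.077,"wz":0,"jaw":0},{"tx":1.43,"ty":1.43,"tz":0.13,"wx":0.093,"wy":-0.093,"wz":0,"jaw":0},{"tx":1.67,"ty":1.67,"tz":0.18,"wx":0.108,"wy":-0.108,"wz":0,"jaw":0},{"tx":1.9,"ty":1.9,"tz":0.24,"wx":0.123,"wy":-0.123,"wz":0,"jaw":0},{"tx":2.14,"ty":2.14,"tz":0.3,"wx":0.139,"wy":-0.139,"wz":0,"jaw":0},{"tx":2.37,"ty":2.37,"tz":0.37,"wx":0.154,"wy":-0.154,"wz":0,"jaw":0},{"tx":2.6,"ty":2.6,"tz":0.45,"wx":0.170,"wy":-0.170,"wz":0,"jaw":0},{"tx":2.84,"ty":2.84,"tz":0.53,"wx":0.185,"wy":-0.185,"wz":0,"jaw":0}]'
cat > look.py <<'E'
import sys
from station import *
import cv2,numpy as np
n=sys.argv[1]
for c in ("wrist","scene","top"):
    im=get_image(c)["image"][:,:,::-1]
    if c=="scene": im=cv2.resize(im[190:350,200:400],None,fx=3,fy=3)
    if c=="top": im=cv2.resize(im[190:310,190:350],None,fx=4,fy=4)
    cv2.imwrite(f"pics/{c}{n}.png",im)
s=get_state();print(s['clock'],s['ee_pos'],s['contact_force'],s['wrist_torque'],s['joint_positions'].round(2))
E
python3 look.py 4
```

```text
clock: 7.55
ee_pos: [430.4, 351.3, 483.8]
tcp_rot: [0.208, 2.943, -0.29]
contact_force: [-0.2, -1.1, -2.4]
finger_gap: 13.5
7.7 [430.26368811 351.45751496 483.63086491] [ 0.79503553  0.75945725 -3.04236802] [0.21922003 0.2470736  0.05263488] [ 0.68 -0.    1.49 -0.26  1.65 -0.77]
```

View pics/wrist4.png

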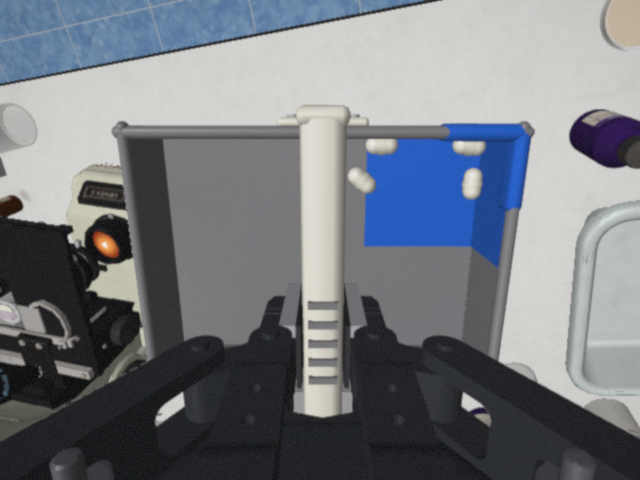

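View pics/scene4.png

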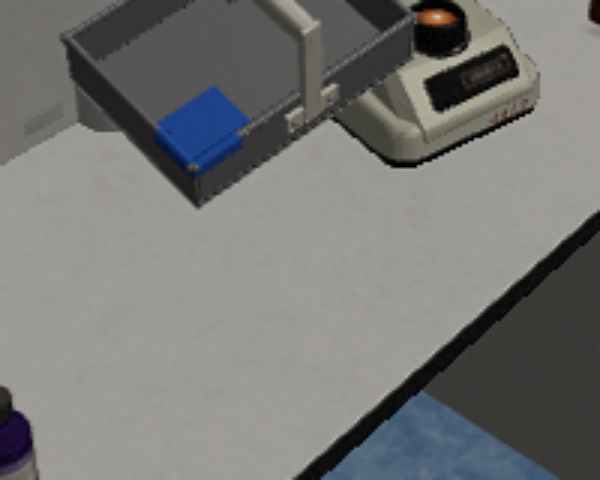

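At 15° all four bars are already sliding onto the blue patch, at (381,146), (361,181), (468,146) and (472,184). The tote hasn't slipped in the grip. I'll tilt on to 25°.

```bash
python3 -m handwheel '[{"tx":0.24,"ty":0.24,"tz":0,"wx":0.016,"wy":-0.016,"wz":0,"jaw":0},{"tx":0.48,"ty":0.48,"tz":0.01,"wx":0.031,"wy":-0.031,"wz":0,"jaw":0},{"tx":0.72,"ty":0.72,"tz":0.03,"wx":0.046,"wy":-0.046,"wz":0,"jaw":0},{"tx":0.96,"ty":0.96,"tz":0.06,"wx":0.062,"wy":-0.062,"wz":0,"jaw":0},{"tx":1.2,"ty":1.2,"tz":0.09,"wx":0.077,"wy":-0.077,"wz":0,"jaw":0},{"tx":1.43,"ty":1.43,"tz":0.13,"wx":0.093,"wy":-0.093,"wz":0,"jaw":0},{"tx":1.67,"ty":1.67,"tz":0.18,"wx":0.108,"wy":-0.108,"wz":0,"jaw":0},{"tx":1.9,"ty":1.9,"tz":0.24,"wx":0.124,"wy":-0.124,"wz":0,"jaw":0},{"tx":1.9,"ty":1.9,"tz":0.24,"wx":0.124,"wy":-0.124,"wz":0,"jaw":0},{"tx":1.9,"ty":1.9,"tz":0.24,"wx":0.124,"wy":-0.124,"wz":0,"jaw":0}]'
python3 look.py 5
```

```text
clock: 8.53
ee_pos: [414.8, 372.1, 474.0]
tcp_rot: [0.196, 2.807, -0.467]
contact_force: [-0.1, 0.0, -2.4]
finger_gap: 13.4
8.6833 [415.1569387  371.63217012 474.49820897] [-0.02369347  0.24864129 -2.98884403] [ 0.37634862  0.29675242 -0.0183095 ] [ 0.78  0.03  1.5  -0.44  1.66 -0.68]
```

View pics/wrist5.png

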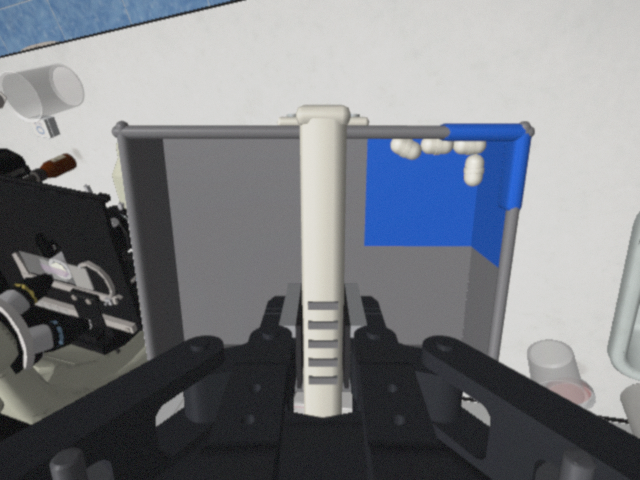

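View pics/top5.png

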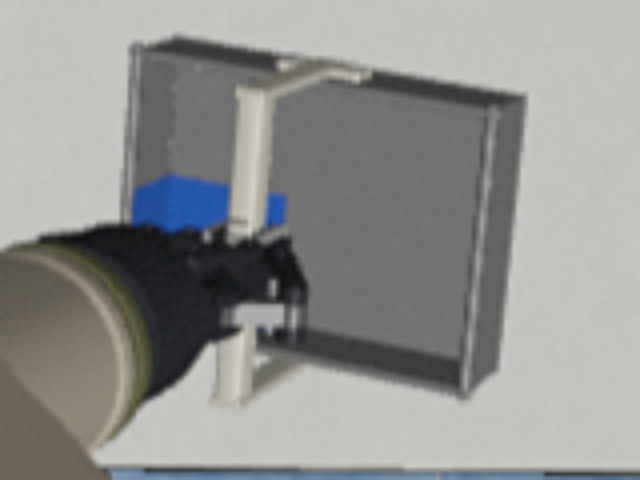

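All four bars are on the blue patch, at (404,148), (435,146), (468,147) and (473,170). I'll hold for 1.5 s to let them settle, check stillness with two pictures, then verify.

```bash
python3 -m handwheel '[{"tx":0,"ty":0,"tz":0,"wx":0,"wy":0,"wz":0,"jaw":0},{"tx":0,"ty":0,"tz":0,"wx":0,"wy":0,"wz":0,"jaw":0},{"tx":0,"ty":0,"tz":0,"wx":0,"wy":0,"wz":0,"jaw":0},{"tx":0,"ty":0,"tz":0,"wx":0,"wy":0,"wz":0,"jaw":0},{"tx":0,"ty":0,"tz":0,"wx":0,"wy":0,"wz":0,"jaw":0},{"tx":0,"ty":0,"tz":0,"wx":0,"wy":0,"wz":0,"jaw":0},{"tx":0,"ty":0,"tz":0,"wx":0,"wy":0,"wz":0,"jaw":0},{"tx":0,"ty":0,"tz":0,"wx":0,"wy":0,"wz":0,"jaw":0},{"tx":0,"ty":0,"tz":0,"wx":0,"wy":0,"wz":0,"jaw":0},{"tx":0,"ty":0,"tz":0,"wx":0,"wy":0,"wz":0,"jaw":0},{"tx":0,"ty":0,"tz":0,"wx":0,"wy":0,"wz":0,"jaw":0},{"tx":0,"ty":0,"tz":0,"wx":0,"wy":0,"wz":0,"jaw":0}]'
python3 look.py 6; python3 -m handwheel '[{"tx":0,"ty":0,"tz":0,"wx":0,"wy":0,"wz":0,"jaw":0},{"tx":0,"ty":0,"tz":0,"wx":0,"wy":0,"wz":0,"jaw":0},{"tx":0,"ty":0,"tz":0,"wx":0,"wy":0,"wz":0,"jaw":0},{"tx":0,"ty":0,"tz":0,"wx":0,"wy":0,"wz":0,"jaw":0},{"tx":0,"ty":0,"tz":0,"wx":0,"wy":0,"wz":0,"jaw":0},{"tx":0,"ty":0,"tz":0,"wx":0,"wy":0,"wz":0,"jaw":0}]'; python3 look.py 7
python3 - <<'E'
from h import *
from station import *
d=get_image('wrist');s=get_state();Rt=R.from_rotvec(s['tcp_rot']).as_matrix()
z=-Rt[:,2];tx=Rt[:,1];ty=Rt[:,0];G=s['ee_pos']+155*Rt[:,2];o=G-105*z
print('tilt',np.arccos(z[2]),'origin',o,'blue low',o+94*tx+70*ty)
c=o+4*z+90*tx+66*ty
for n,P in dict(corner=c,pB=c-65*ty,pA=c-65*tx,floorbl=c-180*tx,rim=o+94*tx+70*ty+45*z).items(): print(n,proj(d,P))
# bars: ray meet plane 5mm above floor
pix=np.array([[404,148],[435,146],[468,147],[473,170]])
u=cv2.undistortPoints(pix.astype(float).reshape(-1,1,2),d['K'],np.array([d['k1'],0,0,0.]))[:,0]
r=(R.from_rotvec(d['attitude']).as_matrix()@F@np.c_[u,np.ones(4)].T).T;e=np.array(d['eye'])
for v in r:
    P=e+v*((c+5*z-e)@z)/(v@z); print('bar in corner frame',((P-c)@tx).round(1),((P-c)@ty).round(1))
a,b=cv2.imread('pics/wrist6.png'),cv2.imread('pics/wrist7.png');print('diff',cv2.absdiff(a,b)[130:260,350:530].max())
E
```

```text
clock: 9.68
ee_pos: [415.1, 371.7, 474.5]
tcp_rot: [0.198, 2.806, -0.466]
contact_force: [-1.3, -0.2, -2.8]
finger_gap: 13.5
9.8333 [415.17306069 371.62542831 474.48646887] [ 0.22409384 -0.214458   -2.93818387] [ 0.32663183  0.254159   -0.01257373] [ 0.78  0.03  1.5  -0.44  1.66 -0.68]
clock: 10.33
ee_pos: [415.2, 371.6, 474.5]
tcp_rot: [0.198, 2.806, -0.466]
contact_force: [-1.1, 0.2, -3.3]
finger_gap: 13.8
10.4833 [415.14843247 371.64213523 474.52934316] [-0.80971317  0.54349273 -2.90029462] [ 0.4209878   0.32547686 -0.00417585] [ 0.78  0.03  1.5  -0.44  1.66 -0.68]
tilt 0.4371963811215374 origin [482.52233082 284.56732053 238.98356021] blue low [433.04690771 378.8409597  189.98699434]
corner [[481.91381103 134.57126196]]
pB [[470.11917118 245.89384955]]
pA [[365.68210742 134.63418662]]
floorbl [[160.07199042 134.74185497]]
rim [[527.43658599 126.48849978]]
bar in corner frame -44.2 -7.1
bar in corner frame -27.2 -6.0
bar in corner frame -8.9 -6.6
bar in corner frame -4.9 -19.1
diff 19
```

View pics/wrist7.png

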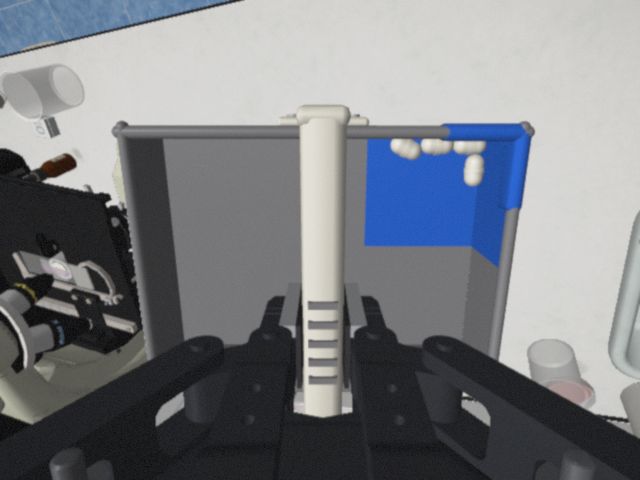

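The view hasn't changed: the bars are at the same pixels, within 45 mm of one blue wall and 20 mm of the other. The tilt is 0.437 rad and the lowest point is 190 mm up. Handing in.

```bash
python3 -c "
from station import *
print(hand_in())"
```

```text
the job is handed in; nothing more can be done
None
```

I handed the job in with the tote held up, steady and tilted, and all four stir bars resting on the blue patch. The hand-in reports no verdict.

I gripped the handle at its middle with the grip set to 30 N, lifted the tote straight up about 23 cm, and tipped it slowly to 25° towards the blue corner. The clock stood at about 10.5 s.

- **Tote:** the tilt worked out at 0.437 rad from the arm pose. The centre of the underside is about 239 mm above the worktop and the lowest corner about 190 mm. The tote looks the same in the wrist pictures throughout, so it has not slipped in the grip.
- **Stir bars:** they are 5 to 44 mm from one blue wall and 6 to 19 mm from the other, against the 65 mm limit. They sat at the same pixels in pictures taken over about 1.8 s, with only small brightness differences between them.
- **Grip and load:** the finger gap held at about 13.5 mm and the load at about 3 N. The squeeze itself was only set, not measured.
- **Surroundings:** I routed the arm clear of the bystanders and the microscope, and no unexpected force showed at the end of any move. I did not re-measure the bystanders' positions at the end.

No check failed or disagreed.

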